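Try the handle collar on the gauge pin and pass it to the tray

TASK

Two plain metal collars for the oven's handle bar stand on the worktop; only the one with the wide bore fits the gauge pin. Slide that collar down over the pin until it sits fully home on the pin's foot, then lift it off again and set it down upright in the wooden tray. Leave the narrow-bored collar standing where it is.

Things in the scene. Friction and masses are not known exactly. Their poses are not given: they have to be found in the camera images.
- collar_wide_center (a point): The collar that fits: a plain aluminium tube standing upright, outside diameter 54 mm, height 50 mm, bore 40 mm right through (wall 7 mm), about 80 to 170 g, loose. The point is its centre, half-way up (25 mm above its underside); z is the bore's axis.
- collar_narrow_center (a point): The collar that does not fit: aluminium, standing upright, the same outside (diameter 54 mm, height 50 mm) but a bore of only 18 mm (wall 18 mm), loose. The point is its centre, half-way up. It starts on the same side of the worktop as the wide-bored one, at least 80 mm away from it centre to centre; either may be the nearer to the robot.
- gauge_foot (a point): The gauge: an upright round steel pin, 30 mm in diameter, fixed on the worktop on a dark round foot 90 mm across and 12 mm thick. The pin stands 60 mm above the foot: 40 mm straight, then a 20 mm cone that narrows to 8 mm at the tip. The point lies on the pin's axis at the top face of the foot, where a collar that is fully home rests; z is the pin's axis, up. Tip 60 mm above the point.
- tray_in (a point): A shallow open wooden tray, fixed, 180 mm (its x) by 140 mm (its y) outside, 22 mm high, walls 6 mm thick, empty. The point is the centre of its inner floor, 6 mm above the worktop; z is up. Gauge and tray may change places.
Mind the look-alikes: they are no part of the job. Leave any purple look-alike of the part that bears collar_wide_center alone.

How it is judged:
By the outcome, as a careful person would: the job done as asked, in the order asked, and still so for the second after the job is handed in, with the robot touching nothing.
It also fails if it takes over 51 s, if anything falls off the work surface, if the arm or the gripper's body presses on something with over 40 N, if the wrist force passes 120 N, or if a joint passes its speed limit or range.

ROBOT

A 6-joint arm with a two-finger parallel gripper is mounted at the origin on the work surface. World frame = base frame: x ahead of the robot, y to its left, z up, the work surface at z = 0. Lengths are in m, angles in rad, forces in N, time in s.
With the tool pointing down it reaches from about 0.325 to 0.9 m from the base axis. Payload 6.1 kg.
Tool frame: the origin (TCP) lies between the finger pads; the fingertips stand 8 mm ahead of it and the grasp point (between the pads) lies 11 mm behind it; z points along the fingers, y is the line along which they close (so a half turn about z gives the same grasp; the last joint's range is limited). The gripper opens to 85 mm and grips with 20 to 120 N. Pads are 22 mm wide; open, the fingers measure 114 mm over their backs; the gripper's body (76 mm by 85 mm) begins 54 mm behind the grasp point. The pads swing forward as they close: fully open they stand 13 mm farther back than shut.
Start: joints at [1.019, 0.22, 1.526, -0, 1.395, -0.126], TCP at [0.258, 0.569, 0.208] pointing down, gripper open.
Joint ranges: [-2.98, 2.98], [-0.91, 2.08], [0.09, 2.57], [-1.24, 4.39], [0.2, 2.65], [-2.68, 2.68]. Speed limits (rad/s): [2.57, 2.57, 3.01, 3.14, 3.14, 3.14].

INTERFACE

Orientations are given as [roll, pitch, yaw] about the fixed x, y, z axes, in that order (R = Rz(yaw) Ry(pitch) Rx(roll)).
In Python, from bench import observe, snapshot, camera_model, sign_off gives the robot as it stands.
- The arm moves only by the tool arm_command, never from a script. Its argument "plan" is a list of rows, each an object of numbers: "wx", "wy", "wz": the turn, a rotation vector about the tool's x, y, z scaled (see below); "tx", "ty", "tz": the shift along the tool's x, y, z scaled (see below); "fingers": the opening, from -1 (shut) to 1 (fully open), so that 0 is half open. In form: [{"wx": .., "wy": .., "wz": .., "tx": .., "ty": .., "tz": .., "fingers": ..}, ...]. A call has 1 to 12 rows; each row is the pose to reach, as a shift and turn from the pose commanded when the call began, along the tool's axes at that moment, turning the shorter way round; what a row does not reach only later rows make up. The controller multiplies each number of a shift by 25 cm and each number of a turn by 360 degrees. A row lasts 1/12 s, in which the tool goes at most 41.7 mm and 7.16 degrees, less where a joint would pass 70% of its speed; a pose out of reach is approached as far as the arm can. A call with a number of a shift or a turn outside -1 to 1 is refused whole. A call with a gripper value outside its range is refused whole. The fingers move at their own pace and stop on an object; "newtons" is the grip in N (left out, the last holds). Time passes only in rows, so rows that repeat a pose let the fingers close. It gives the time, the measured TCP pose, the force, the opening and the grip force at its end, in the units of the state.
- observe(): the state, without advancing time (a new reading comes with each control period).
- snapshot(name): name is "side" or "top" or "wrist"; returns the picture (384x512x3 uint8, blue, green, red); there is no depth.
- camera_model(name): a dict with "K" (3x3 intrinsics, pixels), "k1" (the pictures are not rectified: a ray, as slopes to the right and down, at radius r is drawn at 1 + k1 r^2 times it, then the intrinsics apply), "rvec" (rotation vector, rad) and "tvec" (3), from world to camera coordinates, as OpenCV has them; the wrist camera has in their place "hand_eye" (4x4, takes a point from camera to tool coordinates, whose origin is the TCP and whose axes are the flange's). Camera axes: x right, y down, z forward; pixel columns grow to the right and rows downward; lengths in m; the calibration is good to about 2 mm. A picture is of the moment at which its call begins: read the wrist's pose just before it. camera_model takes no time and is no camera call.
- sign_off(): hands the job in; it is judged then, once.
The state is a dict: "time": time; "joint_positions": joint angles; "qd": joint speeds; "effort": joint torques, N m; "ee_pos": TCP position; "eef_rot": TCP orientation; "wrist_force": force on the tool from outside, world axes, zero at the start; "wrist_torque": the same for the moment, N m; "finger_gap": finger opening in m; "finger_force": force on a finger pad.
Only numpy, scipy, OpenCV 4.12 (cv2) and the standard library are available. Lean on these libraries where they do the work, as an engineer would, in place of code of your own. Each camera call takes 0.05 s, during which the arm holds its last target. There are 200 camera calls.

## Working session

There is one attempt and no reset: what is moved stays moved. The work goes in short steps, Python scripts to look and compute and a tool call to move; the robot and the scene stay as the last step left them, time stands still between calls to the robot, and variables do not carry over. Pictures are saved under pics/ and viewed, at most 10 in all, crops included, and the job is handed in when it is done.

Besides the shell and the picture viewer there is one more tool, called after "Request:" as a command line: name --argument value ..., lists and objects as JSON in quotes. arm_command: Moves the arm, as the interface text tells. Shifts and turns lie within -1 to 1; 1 stands for 25 cm of shift or 360 degrees of turn. Its arguments: {"type":"object","properties":{"plan":{"type":"array","items":{"type":"object","properties":{"wx":{"type":"number"},"wy":{"type":"number"},"wz":{"type":"number"},"tx":{"type":"number"},"ty":{"type":"number"},"tz":{"type":"number"},"fingers":{"type":"number"}}}},"newtons":{"type":"number"}},"required":["plan"]}

```bash
mkdir -p pics; cat > h.py <<'E'
import numpy as np,cv2
from bench import observe,snapshot,camera_model,sign_off
from scipy.spatial.transform import Rotation as R
def cam(n,st=None):
    m=camera_model(n);K=np.array(m["K"],float);k=m["k1"]
    if n=="wrist":
        H=np.array(m["hand_eye"]);Rt=R.from_euler('xyz',st["eef_rot"]).as_matrix()
        Rc=Rt@H[:3,:3];o=Rt@H[:3,3]+np.array(st["ee_pos"])
    else:
        Rw=cv2.Rodrigues(np.array(m["rvec"],float))[0];Rc=Rw.T;o=-Rc@np.array(m["tvec"],float).ravel()
    return K,k,Rc,o
def px2w(c,uv,z):
    K,k,Rc,o=c;d=(np.array(uv,float)-K[:2,2])/[K[0,0],K[1,1]];x=d.copy()
    for _ in range(20): x=d/(1+k*(x@x))
    r=Rc@np.array([x[0],x[1],1]);return o+r*(z-o[2])/r[2]
def w2px(c,P):
    K,k,Rc,o=c;p=(np.atleast_2d(P)-o)@Rc;x=p[:,:2]/p[:,2:];x=x*(1+k*(x**2).sum(1,keepdims=True));return x*[K[0,0],K[1,1]]+K[:2,2]
E
python3 - <<'E'
from h import *
s=observe();print(s)
a=snapshot("top");b=snapshot("wrist");cv2.imwrite("pics/top.png",a);cv2.imwrite("pics/w.png",b)
for n in("top","wrist"):
    m=camera_model(n);print(m)
E
```

```text
{'time': 0.0, 'joint_positions': array([ 1.01890264e+00,  2.21216324e-01,  1.52763496e+00,  3.92214782e-06,
        1.39467863e+00, -1.26080366e-01]), 'qd': array([-0.00187151,  0.00049683, -0.00053393, -0.00058447, -0.00166448,
        0.00235954]), 'effort': array([ 5.57531021e-04, -4.96902037e+01, -3.89396095e+01, -1.70758767e-04,
        1.11649465e-02,  1.13473442e-05]), 'ee_pos': array([0.25780931, 0.56863277, 0.20659273]), 'eef_rot': array([-3.13967125e+00, -2.47433485e-04,  2.71577840e+00]), 'wrist_force': array([ 0.18526567,  0.53775347, -0.64461519]), 'wrist_torque': array([-0.03999795, -0.04194497,  0.01600926]), 'finger_force': 0.0, 'finger_gap': 0.0854184594989459}
{'K': array([[451.32611477,   0.        , 255.24984872],
       [  0.        , 451.32611477, 197.86314144],
       [  0.        ,   0.        ,   1.        ]]), 'k1': -0.04294759298718428, 'rvec': array([ 2.13556101, -2.11143206,  0.16170762]), 'tvec': array([0.00282177, 0.57231004, 1.11838517])}
{'K': array([[328.00891719,   0.        , 259.35039525],
       [  0.        , 328.00891719, 189.11186689],
       [  0.        ,   0.        ,   1.        ]]), 'k1': 0.03222907012178678, 'hand_eye': array([[ 1.59027672e-04, -9.45357491e-01, -3.26035565e-01,
         8.39368914e-02],
       [ 9.99999936e-01,  2.54932251e-04, -2.51427941e-04,
         1.15523003e-03],
       [ 3.20806268e-04, -3.26035504e-01,  9.45357471e-01,
        -1.66776024e-01],
       [ 0.00000000e+00,  0.00000000e+00,  0.00000000e+00,
         1.00000000e+00]])}
```

View pics/top.png

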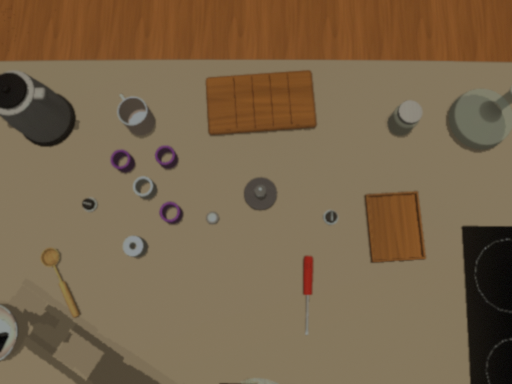

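Top view: wide collar candidates are the grey ring with a large bore (144,187), the narrow collar (134,246), purple look-alike rings (122,161), (166,157) and (172,213), and the mug (133,112). The gauge is at (260,193) and the tray at (395,227). By description I choose (144,187), and I'll check it in a close crop.

```bash
python3 - <<'E'
from h import *
a=cv2.imread("pics/top.png");c=cam("top");print("cam",c[3])
cv2.imwrite("pics/crop.png",cv2.resize(a[130:270,80:290],None,fx=3.7,fy=3.7,interpolation=cv2.INTER_CUBIC))
for n,p,z in[("wide",(144,187),.05),("narrow",(134,246),.05),("p1",(122,161),.05),("p2",(166,157),.05),("p3",(172,213),.05),("pinTip",(260,189),.072),("foot",(260,193),.012),("t1",(365,195),.022),("t2",(416,193),.022),("t3",(424,259),.022),("t4",(372,262),.022)]:
    print(n,px2w(c,p,z).round(4))
E
```

```text
cam [ 0.3738995  -0.01377916  1.19930873]
wide [0.598  0.3005 0.05  ]
narrow [0.444 0.318 0.05 ]
p1 [0.6676 0.3633 0.05  ]
p2 [0.6793 0.2464 0.05  ]
p3 [0.5303 0.2238 0.05  ]
pinTip [ 0.5913 -0.0029  0.072 ]
foot [ 0.592  -0.0025  0.012 ]
t1 [ 0.5874 -0.2804  0.022 ]
t2 [ 0.5942 -0.416   0.022 ]
t3 [ 0.4207 -0.4289  0.022 ]
t4 [ 0.4118 -0.2938  0.022 ]
```

View pics/crop.png

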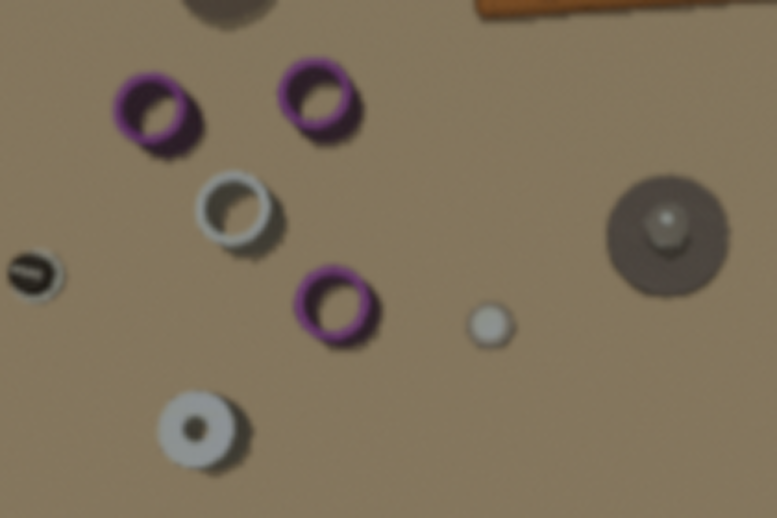

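View pics/w.png

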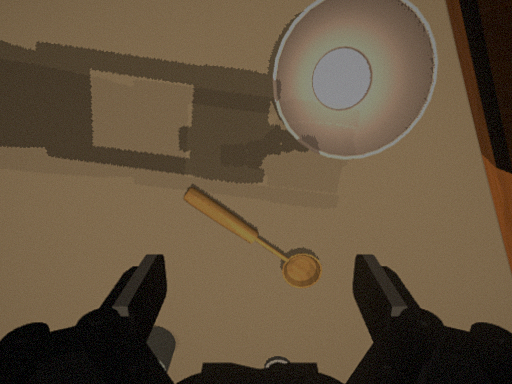

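The crop confirms it: a plain grey, thin-walled ring at (143,187) is the wide collar, and the thick-walled one at (133,246) is narrow. The purple rings stand around it. The wrist view only shows a bowl and a spoon. I'll close the fingers along about 100° to clear the purple rings.

```bash
cat >> h.py <<'E'
def Rm(yaw): return R.from_euler('xyz',[np.pi,0,yaw])
def rel(p0,y0,p1,y1):
    d=Rm(y0).inv().apply(np.array(p1)-p0)/.25; w=(Rm(y0).inv()*Rm(y1)).as_rotvec()/(2*np.pi)
    print("t",d.round(4),"w",w.round(4))
def after(p0,y0,t,wz): 
    return np.array(p0)+Rm(y0).apply(np.array(t)*.25), y0-wz*2*np.pi
E
python3 - <<'E'
from h import *
p0=np.array([.258,.569,.208]);y0=2.7158
y1=np.deg2rad(100+90)
rel(p0,y0,[.43,.435,.208],3.0);p,y=after(p0,y0,[-.848,-.204,0],-.045);print(p,y)
rel(p,y,[.598,.302,.2],y1)
E
```

```text
t [-0.848 -0.204 -0.   ] w [-0.      0.     -0.0452]
[0.43000568 0.43498864 0.208     ] 2.9985433388230818
t [-0.741  -0.4307  0.032 ] w [-0.      0.     -0.0505]
```

Request:
arm_command --plan '[{"tx": -0.2,"ty": -0.05,"wz": -0.01,"fingers": 1},{"tx": -0.34,"ty": -0.08,"wz": -0.02,"fingers": 1},{"tx": -0.48,"ty": -0.12,"wz": -0.03,"fingers": 1},{"tx": -0.62,"ty": -0.15,"wz": -0.04,"fingers": 1},{"tx": -0.848,"ty": -0.204,"wz": -0.045,"fingers": 1},{"tx": -0.848,"ty": -0.204,"wz": -0.045,"fingers": 1},{"tx": -0.848,"ty": -0.204,"wz": -0.045,"fingers": 1},{"tx": -0.848,"ty": -0.204,"wz": -0.045,"fingers": 1}]'

```text
schema error: expected keys wx, wy, wz, tx, ty, tz, fingers
```

Request:
arm_command --plan '[{"tx": -0.12,"ty": -0.07,"tz": 0.01,"wz": -0.01,"fingers": 1},{"tx": -0.741,"ty": -0.431,"tz": 0.032,"wz": -0.0505,"fingers": 1},{"tx": -0.741,"ty": -0.431,"tz": 0.032,"wz": -0.0505,"fingers": 1},{"tx": -0.741,"ty": -0.431,"tz": 0.032,"wz": -0.0505,"fingers": 1},{"tx": -0.741,"ty": -0.431,"tz": 0.032,"wz": -0.0505,"fingers": 1},{"tx": -0.741,"ty": -0.431,"tz": 0.032,"wz": -0.0505,"fingers": 1},{"tx": -0.741,"ty": -0.431,"tz": 0.032,"wz": -0.0505,"fingers": 1},{"tx": -0.741,"ty": -0.431,"tz": 0.032,"wz": -0.0505,"fingers": 1},{"tx": -0.741,"ty": -0.431,"tz": 0.032,"wz": -0.0505,"fingers": 1},{"tx": -0.741,"ty": -0.431,"tz": 0.032,"wz": -0.0505,"fingers": 1}]'

```text
schema error: expected keys wx, wy, wz, tx, ty, tz, fingers
```

```bash
python3 - <<'E'
from h import *
s=observe();a=snapshot("wrist");cv2.imwrite("pics/w2.png",a);print(s["time"],s["ee_pos"],s["eef_rot"],s["joint_positions"])
c=cam("wrist",s);print(w2px(c,[[.598,.302,.05],[.598,.302,0]]))
E
```

```text
0.1 [0.25786849 0.56868545 0.2066949 ] [-3.13986742e+00 -2.33222225e-04  2.71573603e+00] [ 1.01885977e+00  2.21154521e-01  1.52751419e+00  1.46566227e-05
  1.39466480e+00 -1.26082712e-01]
[[185.78705111 453.40972287]
 [192.91295978 417.54864109]]
```

View pics/w2.png

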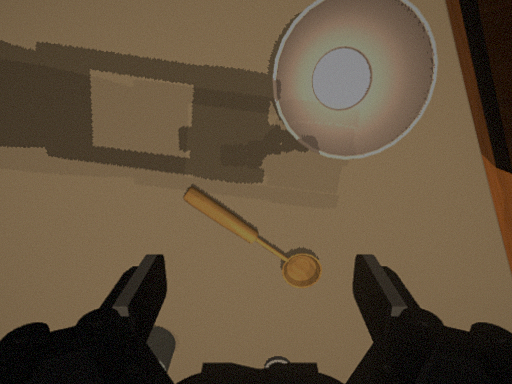

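The calls were refused because every key must be present, so the view hasn't changed. I'll resend with full rows.

Request:
arm_command --plan '[{"wx": 0,"wy": 0,"wz": -0.01,"tx": -0.1,"ty": -0.025,"tz": 0,"fingers": 1},{"wx": 0,"wy": 0,"wz": -0.045,"tx": -0.848,"ty": -0.204,"tz": 0,"fingers": 1},{"wx": 0,"wy": 0,"wz": -0.045,"tx": -0.848,"ty": -0.204,"tz": 0,"fingers": 1},{"wx": 0,"wy": 0,"wz": -0.045,"tx": -0.848,"ty": -0.204,"tz": 0,"fingers": 1},{"wx": 0,"wy": 0,"wz": -0.045,"tx": -0.848,"ty": -0.204,"tz": 0,"fingers": 1},{"wx": 0,"wy": 0,"wz": -0.045,"tx": -0.848,"ty": -0.204,"tz": 0,"fingers": 1},{"wx": 0,"wy": 0,"wz": -0.045,"tx": -0.848,"ty": -0.204,"tz": 0,"fingers": 1},{"wx": 0,"wy": 0,"wz": -0.045,"tx": -0.848,"ty": -0.204,"tz": 0,"fingers": 1}]'

```text
time: 0.82
ee_pos: [0.4312, 0.4339, 0.2072]
eef_rot: [-3.141, -0.001, 2.995]
wrist_force: [-0.6, -0.1, 0.6]
finger_gap: 0.0858
finger_force: 0.0
```

Request:
arm_command --plan '[{"wx": 0,"wy": 0,"wz": -0.01,"tx": -0.12,"ty": -0.07,"tz": 0.01,"fingers": 1},{"wx": 0,"wy": 0,"wz": -0.0505,"tx": -0.741,"ty": -0.431,"tz": 0.032,"fingers": 1},{"wx": 0,"wy": 0,"wz": -0.0505,"tx": -0.741,"ty": -0.431,"tz": 0.032,"fingers": 1},{"wx": 0,"wy": 0,"wz": -0.0505,"tx": -0.741,"ty": -0.431,"tz": 0.032,"fingers": 1},{"wx": 0,"wy": 0,"wz": -0.0505,"tx": -0.741,"ty": -0.431,"tz": 0.032,"fingers": 1},{"wx": 0,"wy": 0,"wz": -0.0505,"tx": -0.741,"ty": -0.431,"tz": 0.032,"fingers": 1},{"wx": 0,"wy": 0,"wz": -0.0505,"tx": -0.741,"ty": -0.431,"tz": 0.032,"fingers": 1},{"wx": 0,"wy": 0,"wz": -0.0505,"tx": -0.741,"ty": -0.431,"tz": 0.032,"fingers": 1},{"wx": 0,"wy": 0,"wz": -0.0505,"tx": -0.741,"ty": -0.431,"tz": 0.032,"fingers": 1},{"wx": 0,"wy": 0,"wz": -0.0505,"tx": -0.741,"ty": -0.431,"tz": 0.032,"fingers": 1}]'

```text
time: 1.65
ee_pos: [0.5966, 0.304, 0.1998]
eef_rot: [3.141, -0.0, -2.965]
wrist_force: [0.1, 0.4, 0.2]
finger_gap: 0.0853
finger_force: 0.0
```

```bash
python3 - <<'E'
from h import *
s=observe();a=snapshot("wrist");cv2.imwrite("pics/w3.png",a);print(s["time"],s["ee_pos"],s["eef_rot"],s["joint_positions"],s["wrist_force"])
c=cam("wrist",s);print(w2px(c,[[.598,.302,.05],[.598,.302,0]]))
E
```

```text
1.65 [0.5966268  0.30403634 0.19976524] [ 3.14108998e+00 -4.39541036e-04 -2.96487451e+00] [ 3.53334481e-01  3.31151720e-01  1.40732151e+00  5.80189744e-04
  1.40346384e+00 -1.39427661e+00] [0.14846707 0.38822069 0.2130466 ]
[[256.24491224 165.64102597]
 [256.63568705 154.33110505]]
```

View pics/w3.png

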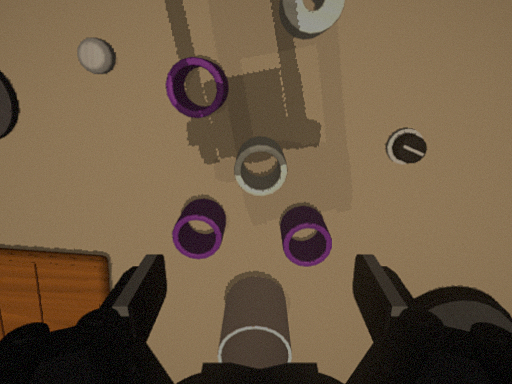

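The wrist view shows the wide grey ring with its top rim centred at about (261,172). The purple rings are at (198,87), (199,235) and (307,243), and the narrow collar is at the top (312,8). The finger line runs left-right and is clear. I'll refine the rim centre with a fit.

```bash
python3 - <<'E'
from h import *
from scipy.optimize import least_squares
s=observe();a=snapshot("wrist");c=cam("wrist",s);print(s["ee_pos"])
g=cv2.GaussianBlur(cv2.cvtColor(a,cv2.COLOR_BGR2GRAY).astype(np.float32),(0,0),1.0)
# bright top annulus: maximise mean inside annulus minus just-inside bore/outside
t=np.linspace(0,2*np.pi,120,endpoint=False);u=np.c_[np.cos(t),np.sin(t)]
def samp(x,y,r):
    q=w2px(c,np.c_[u*r+[x,y],np.full(120,.05)]).astype(np.float32);return cv2.remap(g,q[:,:1].copy(),q[:,1:].copy(),1).mean()
best=max((2*samp(x,y,.0235)-samp(x,y,.0175)-samp(x,y,.0295),x,y) for x in np.arange(.585,.612,.0005) for y in np.arange(.288,.316,.0005))
print(best,w2px(c,[best[1],best[2],.05]))
print(px2w(c,(261,172),.05))
E
```

```text
[0.59675038 0.30391777 0.19987163]
(np.float32(87.47498), np.float64(0.602499999999998), np.float64(0.3065)) [[260.0502478  170.53304665]]
[0.60383434 0.3077073  0.05      ]
```

Request:
arm_command --plan '[{"wx": 0,"wy": 0,"wz": 0,"tx": -0.018,"ty": 0.002,"tz": 0.1,"fingers": 1},{"wx": 0,"wy": 0,"wz": 0,"tx": -0.018,"ty": 0.002,"tz": 0.32,"fingers": 1},{"wx": 0,"wy": 0,"wz": 0,"tx": -0.018,"ty": 0.002,"tz": 0.32,"fingers": 1},{"wx": 0,"wy": 0,"wz": 0,"tx": -0.018,"ty": 0.002,"tz": 0.32,"fingers": 1},{"wx": 0,"wy": 0,"wz": 0,"tx": -0.018,"ty": 0.002,"tz": 0.32,"fingers": 1}]'

```text
time: 2.17
ee_pos: [0.6013, 0.3036, 0.1191]
eef_rot: [-3.141, -0.003, -2.967]
wrist_force: [0.3, 0.4, 0.2]
finger_gap: 0.0852
finger_force: 0.0
```

```bash
cat > fit.py <<'E'
from h import *
def fit(c,g,z,x0,y0,inner=True,w=.015,st=.0005,ro=.027):
    t=np.linspace(0,2*np.pi,120,endpoint=False);u=np.c_[np.cos(t),np.sin(t)]
    def samp(x,y,r):
        q=w2px(c,np.c_[u*r+[x,y],np.full(120,z)]).astype(np.float32);return cv2.remap(g,q[:,:1].copy(),q[:,1:].copy(),1).mean()
    A=np.arange(-w,w+1e-9,st)
    return max((2*samp(x,y,ro-.0035)-samp(x,y,ro-.0095)-samp(x,y,ro+.0025),x,y) for x in x0+A for y in y0+A)
E
python3 - <<'E'
from fit import *
s=observe();a=snapshot("wrist");c=cam("wrist",s);print(s["ee_pos"],s["eef_rot"])
g=cv2.GaussianBlur(cv2.cvtColor(a,cv2.COLOR_BGR2GRAY).astype(np.float32),(0,0),1.0)
b=fit(c,g,.05,.602,.306);print(b,w2px(c,[b[1],b[2],.05]))
d=np.array([b[1],b[2],0])-s["ee_pos"];print(R.from_euler('xyz',s["eef_rot"]).inv().apply(d)/.25)
cv2.imwrite("pics/w4.png",a)
E
```

```text
[0.60134042 0.30363956 0.11912529] [-3.14122626e+00 -2.55754794e-03 -2.96654814e+00]
(np.float32(79.770485), np.float64(0.6025), np.float64(0.3075)) [[263.02961637 194.05612379]]
[-0.0084753   0.01457261  0.47647573]
```

View pics/w4.png

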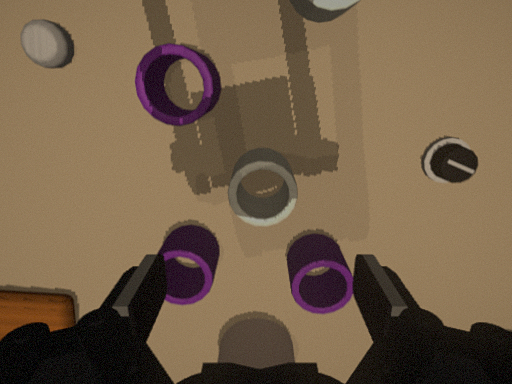

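The rim is at (263,194), roughly between the fingers. I'll descend with the small correction and grip at 35 N.

Request:
arm_command --newtons 35 --plan '[{"wx": 0,"wy": 0,"wz": 0,"tx": -0.008,"ty": 0.014,"tz": 0.1,"fingers": 1},{"wx": 0,"wy": 0,"wz": 0,"tx": -0.008,"ty": 0.014,"tz": 0.2,"fingers": 1},{"wx": 0,"wy": 0,"wz": 0,"tx": -0.008,"ty": 0.014,"tz": 0.3,"fingers": 1},{"wx": 0,"wy": 0,"wz": 0,"tx": -0.008,"ty": 0.014,"tz": 0.38,"fingers": 1},{"wx": 0,"wy": 0,"wz": 0,"tx": -0.008,"ty": 0.014,"tz": 0.38,"fingers": 1},{"wx": 0,"wy": 0,"wz": 0,"tx": -0.008,"ty": 0.014,"tz": 0.38,"fingers": 0.6},{"wx": 0,"wy": 0,"wz": 0,"tx": -0.008,"ty": 0.014,"tz": 0.38,"fingers": 0.4},{"wx": 0,"wy": 0,"wz": 0,"tx": -0.008,"ty": 0.014,"tz": 0.38,"fingers": 0.3},{"wx": 0,"wy": 0,"wz": 0,"tx": -0.008,"ty": 0.014,"tz": 0.38,"fingers": 0.0},{"wx": 0,"wy": 0,"wz": 0,"tx": -0.008,"ty": 0.014,"tz": 0.38,"fingers": -0.2},{"wx": 0,"wy": 0,"wz": 0,"tx": -0.008,"ty": 0.014,"tz": 0.38,"fingers": -0.2},{"wx": 0,"wy": 0,"wz": 0,"tx": -0.008,"ty": 0.014,"tz": 0.38,"fingers": -0.2}]'

```text
time: 3.22
ee_pos: [0.6044, 0.3074, 0.0257]
eef_rot: [3.141, 0.001, -2.967]
wrist_force: [-0.5, 0.5, 3.3]
finger_gap: 0.0345
finger_force: 1.6
```

```bash
python3 - <<'E'
from h import *
s=observe();print(s["finger_gap"],s["finger_force"],s["ee_pos"],s["wrist_force"])
a=snapshot("wrist");b=snapshot("side")
cv2.imwrite("pics/d.png",np.hstack([cv2.resize(a,(400,300)),cv2.resize(b,(400,300))]))
E
```

```text
0.03446817729677522 1.6307079354135112 [0.60439367 0.30737443 0.02567294] [-0.5218245   0.45874731  3.2508378 ]
```

View pics/d.png

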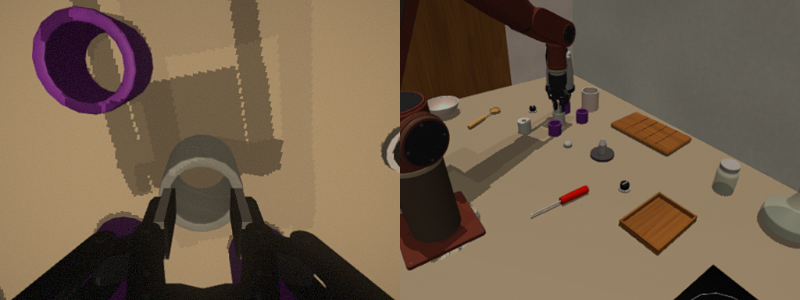

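The wrist half shows the collar still upright. Its top arc runs from about (158,210) to (258,210) in the resized picture, and the fingers seem to pinch its far side. The side half shows nothing toppled. I'll compute the offset.

```bash
python3 - <<'E'
from fit import *
s=observe();c=cam("wrist",s)
f=512/400
print("tcp px", w2px(c,[list(s["ee_pos"][:2])+[z] for z in(.05,.037,.0257)])/f)
for uv in[(206,157),(157,205),(258,205),(206,205)]: print(uv,px2w(c,np.array(uv)*f,.05).round(4))
a=snapshot("wrist");cv2.imwrite("pics/e.png",cv2.resize(a[190:384,150:370],None,fx=3,fy=3))
E
```

```text
tcp px [[201.2677855  199.11275869]
 [201.36873026 189.20413981]
 [201.44543097 181.67010576]]
(206, 157) [0.5759 0.3053 0.05  ]
(157, 205) [0.6134 0.2804 0.05  ]
(258, 205) [0.6022 0.3435 0.05  ]
(206, 205) [0.608  0.3111 0.05  ]
```

View pics/e.png

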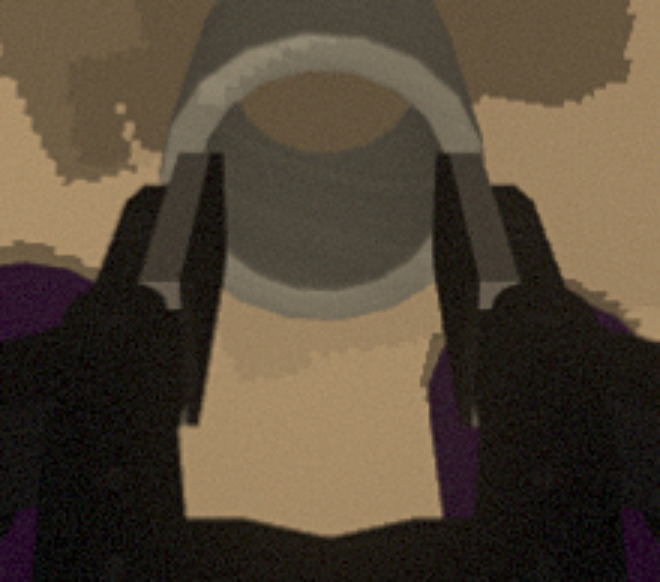

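The collar is centred under the TCP, but the fingers cover its top ring. That puts the tips at about ring height, higher than the stated geometry. I'll check this with the side camera, with the expected heights marked.

```bash
python3 - <<'E'
from fit import *
s=observe();c=cam("side");a=snapshot("side");p=s["ee_pos"]
q=w2px(c,[[p[0],p[1],z] for z in(0,.018,.0257,.05,.0907)]);print(q.round(1))
x,y=q[2].astype(int);x0,y0=x-45,y-50
b=cv2.resize(a[y0:y0+75,x0:x0+90],None,fx=8,fy=8,interpolation=cv2.INTER_CUBIC)
for k,u in enumerate(q):
    v=int((u[1]-y0+.5)*8);cv2.line(b,(0,v),(60,v),(0,255,0) if k%2 else (0,0,255),1);cv2.line(b,(660,v),(719,v),(0,255,0) if k%2 else (0,0,255),1)
cv2.imwrite("pics/f.png",b)
E
```

```text
[[203.  155.6]
 [202.8 151. ]
 [202.8 149. ]
 [202.5 142.6]
 [202.  131.6]]
```

View pics/f.png

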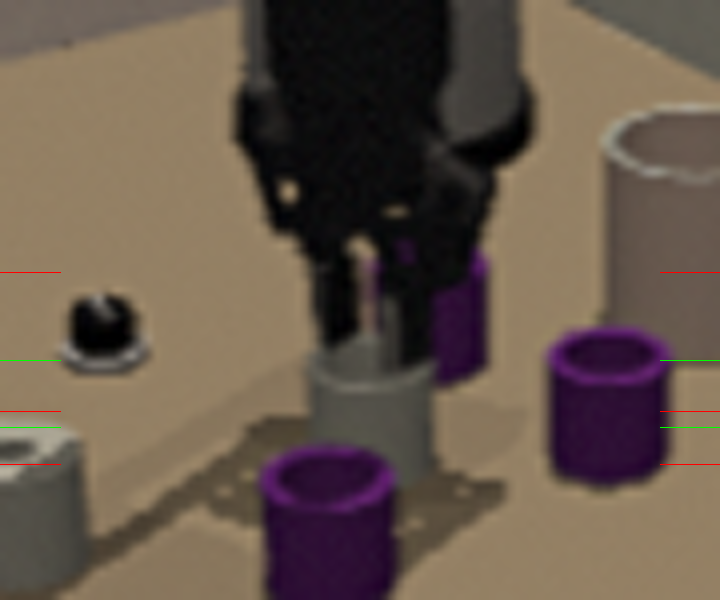

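This confirms it: the fingertips rest at the collar's top rim (around (370,350) in the crop), so the real tips sit about 25 mm behind the reported TCP. I'll lift slightly, open, shift 3 mm, and go down another 35 mm or so while watching the force.

Request:
arm_command --newtons 35 --plan '[{"wx": 0,"wy": 0,"wz": 0,"tx": 0.01,"ty": 0,"tz": -0.05,"fingers": 1},{"wx": 0,"wy": 0,"wz": 0,"tx": 0.01,"ty": 0,"tz": -0.05,"fingers": 1},{"wx": 0,"wy": 0,"wz": 0,"tx": 0.01,"ty": 0,"tz": -0.05,"fingers": 1},{"wx": 0,"wy": 0,"wz": 0,"tx": 0.01,"ty": 0,"tz": -0.05,"fingers": 1},{"wx": 0,"wy": 0,"wz": 0,"tx": 0.01,"ty": 0,"tz": -0.05,"fingers": 1},{"wx": 0,"wy": 0,"wz": 0,"tx": 0.01,"ty": 0,"tz": -0.02,"fingers": 1},{"wx": 0,"wy": 0,"wz": 0,"tx": 0.01,"ty": 0,"tz": 0.02,"fingers": 1},{"wx": 0,"wy": 0,"wz": 0,"tx": 0.01,"ty": 0,"tz": 0.05,"fingers": 1},{"wx": 0,"wy": 0,"wz": 0,"tx": 0.01,"ty": 0,"tz": 0.08,"fingers": 1},{"wx": 0,"wy": 0,"wz": 0,"tx": 0.01,"ty": 0,"tz": 0.08,"fingers": 1}]'

```text
time: 4.25
ee_pos: [0.5993, 0.3059, 0.0014]
eef_rot: [-3.141, -0.005, -2.967]
wrist_force: [-0.4, -0.5, -0.2]
finger_gap: 0.0855
finger_force: 0.0
```

Request:
arm_command --newtons 35 --plan '[{"wx": 0,"wy": 0,"wz": 0,"tx": 0,"ty": 0,"tz": 0.03,"fingers": 1},{"wx": 0,"wy": 0,"wz": 0,"tx": 0,"ty": 0,"tz": 0.06,"fingers": 1},{"wx": 0,"wy": 0,"wz": 0,"tx": 0,"ty": 0,"tz": 0.06,"fingers": 0.6},{"wx": 0,"wy": 0,"wz": 0,"tx": 0,"ty": 0,"tz": 0.06,"fingers": 0.4},{"wx": 0,"wy": 0,"wz": 0,"tx": 0,"ty": 0,"tz": 0.06,"fingers": 0.3},{"wx": 0,"wy": 0,"wz": 0,"tx": 0,"ty": 0,"tz": 0.06,"fingers": 0.1},{"wx": 0,"wy": 0,"wz": 0,"tx": 0,"ty": 0,"tz": 0.06,"fingers": -0.2},{"wx": 0,"wy": 0,"wz": 0,"tx": 0,"ty": 0,"tz": 0.06,"fingers": -0.2},{"wx": 0,"wy": 0,"wz": 0,"tx": 0,"ty": 0,"tz": 0.06,"fingers": -0.2}]'

```text
time: 5.0
ee_pos: [0.6018, 0.3069, -0.0098]
eef_rot: [3.141, 0.001, -2.967]
wrist_force: [-0.4, -0.6, 0.8]
finger_gap: 0.054
finger_force: 37.1
```

```bash
python3 - <<'E'
from fit import *
s=observe();print(s["finger_gap"],s["finger_force"],s["ee_pos"],s["wrist_force"])
a=snapshot("wrist");cv2.imwrite("pics/g.png",a)
a=snapshot("top");c=cam("top");print(s["time"])
g=cv2.GaussianBlur(cv2.cvtColor(a,cv2.COLOR_BGR2GRAY).astype(np.float32),(0,0),.7)
# foot: dark disc of r 45 at z .012 ; collars check
t=np.linspace(0,2*np.pi,180,endpoint=False);u=np.c_[np.cos(t),np.sin(t)]
def m(x,y,r,z):
    q=w2px(c,np.c_[u*r+[x,y],np.full(180,z)]).astype(np.float32);return cv2.remap(g,q[:,:1].copy(),q[:,1:].copy(),1).mean()
b=max((m(x,y,.049,.012)-m(x,y,.041,.012),x,y) for x in np.arange(.58,.606,.0005) for y in np.arange(-.015,.012,.0005));print("foot",b)
E
```

```text
0.05404779649519206 37.14535564184189 [ 0.6018406   0.30693767 -0.00978532] [-0.39140265 -0.55251128  0.78353039]
5.0
foot (np.float32(43.75773), np.float64(0.5904999999999988), np.float64(-0.0024999999999999883))
```

The grip is good: gap 54.0 mm, 37 N. Now lift and carry to just beyond the pin, so that the wrist camera can see the pin.

Request:
arm_command --plan '[{"wx": 0,"wy": 0,"wz": 0,"tx": 0,"ty": 0,"tz": -0.03,"fingers": -0.2},{"wx": 0,"wy": 0,"wz": 0,"tx": 0,"ty": 0,"tz": -0.1,"fingers": -0.2},{"wx": 0,"wy": 0,"wz": 0,"tx": 0,"ty": 0,"tz": -0.22,"fingers": -0.2},{"wx": 0,"wy": 0,"wz": 0,"tx": 0,"ty": 0,"tz": -0.35,"fingers": -0.2},{"wx": 0,"wy": 0,"wz": 0,"tx": 0,"ty": 0,"tz": -0.47,"fingers": -0.2},{"wx": 0,"wy": 0,"wz": 0.01,"tx": 0,"ty": -0.08,"tz": -0.52,"fingers": -0.2},{"wx": 0,"wy": 0,"wz": 0.02,"tx": 0,"ty": -0.2,"tz": -0.52,"fingers": -0.2},{"wx": 0,"wy": 0,"wz": 0.028,"tx": 0,"ty": -0.32,"tz": -0.52,"fingers": -0.2},{"wx": 0,"wy": 0,"wz": 0.028,"tx": 0,"ty": -0.43,"tz": -0.52,"fingers": -0.2},{"wx": 0,"wy": 0,"wz": 0.028,"tx": 0,"ty": -0.53,"tz": -0.52,"fingers": -0.2},{"wx": 0,"wy": 0,"wz": 0.028,"tx": 0,"ty": -0.6,"tz": -0.52,"fingers": -0.2},{"wx": 0,"wy": 0,"wz": 0.028,"tx": 0,"ty": -0.63,"tz": -0.52,"fingers": -0.2}]'

```text
time: 6.1
ee_pos: [0.6288, 0.1489, 0.1198]
eef_rot: [-3.141, -0.0, 3.138]
wrist_force: [1.0, 1.1, -1.0]
finger_gap: 0.0539
finger_force: 37.3
```

```bash
python3 - <<'E'
from h import *
s=observe();print(s["finger_gap"],s["finger_force"],s["ee_pos"],s["eef_rot"],s["wrist_force"])
r=R.from_euler('xyz',s["eef_rot"]);print(r.inv().apply(np.array([.655,-.003,s["ee_pos"][2]])-s["ee_pos"])/.25)
E
```

```text
0.053885817146938214 37.31909648515284 [0.62878486 0.14894643 0.11979136] [-3.14075815e+00 -4.88563903e-04  3.13762984e+00] [ 1.03498949  1.13321003 -1.00340281]
[-1.07268276e-01 -6.07365233e-01  4.54442653e-04]
```

Request:
arm_command --plan '[{"wx": 0,"wy": 0,"wz": 0,"tx": -0.02,"ty": -0.06,"tz": 0,"fingers": -0.2},{"wx": 0,"wy": 0,"wz": 0,"tx": -0.05,"ty": -0.18,"tz": 0,"fingers": -0.2},{"wx": 0,"wy": 0,"wz": 0,"tx": -0.08,"ty": -0.31,"tz": 0,"fingers": -0.2},{"wx": 0,"wy": 0,"wz": 0,"tx": -0.1,"ty": -0.43,"tz": 0,"fingers": -0.2},{"wx": 0,"wy": 0,"wz": 0,"tx": -0.107,"ty": -0.53,"tz": 0,"fingers": -0.2},{"wx": 0,"wy": 0,"wz": 0,"tx": -0.107,"ty": -0.59,"tz": 0,"fingers": -0.2},{"wx": 0,"wy": 0,"wz": 0,"tx": -0.107,"ty": -0.608,"tz": 0,"fingers": -0.2},{"wx": 0,"wy": 0,"wz": 0,"tx": -0.107,"ty": -0.608,"tz": 0,"fingers": -0.2},{"wx": 0,"wy": 0,"wz": 0,"tx": -0.107,"ty": -0.608,"tz": 0,"fingers": -0.2},{"wx": 0,"wy": 0,"wz": 0,"tx": -0.107,"ty": -0.608,"tz": 0,"fingers": -0.2}]'

```text
time: 6.93
ee_pos: [0.6551, 0.0013, 0.1197]
eef_rot: [3.141, -0.0, 3.141]
wrist_force: [-0.6, -0.7, -1.7]
finger_gap: 0.0538
finger_force: 37.4
```

```bash
python3 - <<'E'
from h import *
s=observe();print(s["finger_gap"],s["finger_force"],s["ee_pos"],s["eef_rot"],s["wrist_force"])
a=snapshot("wrist");c=cam("wrist",s)
g=cv2.GaussianBlur(cv2.cvtColor(a,cv2.COLOR_BGR2GRAY).astype(np.float32),(0,0),1)
t=np.linspace(0,2*np.pi,180,endpoint=False);u=np.c_[np.cos(t),np.sin(t)]
def m(x,y,r,z,k=slice(None)):
    q=w2px(c,np.c_[u*r+[x,y],np.full(180,z)])[k].astype(np.float32);return cv2.remap(g,q[:,:1].copy(),q[:,1:].copy(),1,borderMode=cv2.BORDER_REPLICATE).mean()
k=u[:,0]<.2
print("foot",max((m(x,y,.0475,.012,k)-m(x,y,.0425,.012,k),x,y) for x in np.arange(.575,.61,.0005) for y in np.arange(-.018,.014,.0005)))
q=w2px(c,[[.5905,-.0025,z] for z in(.012,.072)]);print(q,w2px(c,np.array([[.5905,.0425,.012],[.5905,-.0475,.012],[.5455,-.0025,.012]])))
b=a.copy();cv2.imwrite("pics/h.png",b)
E
```

```text
0.053780998976786044 37.36122312024236 [0.65506604 0.00132572 0.11968655] [ 3.14092720e+00 -1.44773683e-04  3.14145577e+00] [-0.55497625 -0.66781418 -1.65715961]
foot (np.float32(50.670868), np.float64(0.5914999999999981), np.float64(-0.0009999999999999835))
[[253.40001453 100.5454339 ]
 [251.80764532 107.28182265]] [[309.12807994 100.48163312]
 [197.63492715 100.44580182]
 [253.02669044  38.99684061]]
```

View pics/h.png

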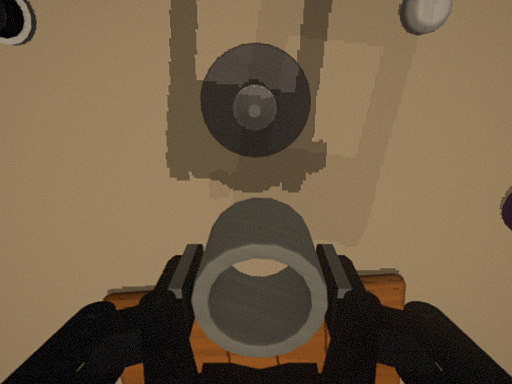

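The wrist view shows the pin tip at about (255,111) and the foot centre at (255,100). The collar is held upright, its top ring centred at about (261,300). I'll measure the held collar's axis relative to the pin in this same image.

```bash
python3 - <<'E'
from h import *
s=observe();a=snapshot("wrist");c=cam("wrist",s);p=s["ee_pos"]
g=cv2.GaussianBlur(cv2.cvtColor(a,cv2.COLOR_BGR2GRAY).astype(np.float32),(0,0),1)
t=np.linspace(0,2*np.pi,180,endpoint=False);u=np.c_[np.cos(t),np.sin(t)]
def m(x,y,r,z,k=slice(None)):
    q=w2px(c,np.c_[u*r+[x,y],np.full(180,z)])[k].astype(np.float32);return cv2.remap(g,q[:,:1].copy(),q[:,1:].copy(),1,borderMode=cv2.BORDER_REPLICATE).mean()
zt=p[2]+.0598
A=np.arange(-.012,.0121,.0005)
k=u[:,0]>-2
print("bore rim",max((m(p[0]+x,p[1]+y,.0215,z,k)-m(p[0]+x,p[1]+y,.0185,z,k),x,y,z-zt) for z in zt+np.arange(-.006,.0061,.002) for x in A for y in A))
kk=(u[:,0]<-.3) # bottom outer silhouette, near side
zb=p[2]+.0098
print("bottom sil",max((abs(m(p[0]+x,p[1]+y,.0285,zb,kk)-m(p[0]+x,p[1]+y,.0255,zb,kk)),x,y) for x in A for y in A))
k=u[:,0]<.2
print("foot",max((m(x,y,.0475,.012)-m(x,y,.0425,.012),x-p[0],y-p[1]) for x in np.arange(.58,.605,.0005) for y in np.arange(-.012,.012,.0005)))
k=slice(None)
# pin: straight/cone edge at z=.052 r=.015, tip r=.004 z=.072
print("cone",max((abs(m(x,y,.017,.052)-m(x,y,.013,.052)),x-p[0],y-p[1]) for x in np.arange(.58,.605,.0005) for y in np.arange(-.012,.012,.0005)))
print("tip",max((m(x,y,.002,.072)-m(x,y,.0065,.072),x-p[0],y-p[1]) for x in np.arange(.58,.605,.0005) for y in np.arange(-.012,.012,.0005)))
E
```

```text
bore rim (np.float32(28.350677), np.float64(-0.0034999999999999927), np.float64(0.0010000000000000113), np.float64(0.0040000000000000036))
bottom sil (np.float32(60.44323), np.float64(0.002000000000000012), np.float64(0.0010000000000000113))
foot (np.float32(46.224865), np.float64(-0.06357534902904072), np.float64(-0.0023229895573323098))
cone (np.float32(27.048943), np.float64(-0.06257534902904083), np.float64(-0.0028229895573323102))
tip (np.float32(26.95366), np.float64(-0.07307534902903967), np.float64(0.0046770104426676964))
```

Request:
arm_command --plan '[{"wx": 0,"wy": 0,"wz": 0,"tx": 0.06,"ty": 0,"tz": 0,"fingers": -0.2},{"wx": 0,"wy": 0,"wz": 0,"tx": 0.15,"ty": 0,"tz": 0,"fingers": -0.2},{"wx": 0,"wy": 0,"wz": 0,"tx": 0.22,"ty": 0,"tz": 0,"fingers": -0.2},{"wx": 0,"wy": 0,"wz": 0,"tx": 0.254,"ty": 0,"tz": 0,"fingers": -0.2},{"wx": 0,"wy": 0,"wz": 0,"tx": 0.254,"ty": 0,"tz": 0,"fingers": -0.2},{"wx": 0,"wy": 0,"wz": 0,"tx": 0.254,"ty": 0,"tz": 0,"fingers": -0.2},{"wx": 0,"wy": 0,"wz": 0,"tx": 0.254,"ty": 0,"tz": 0,"fingers": -0.2},{"wx": 0,"wy": 0,"wz": 0,"tx": 0.254,"ty": 0,"tz": 0,"fingers": -0.2}]'

```text
time: 7.7
ee_pos: [0.5928, -0.0003, 0.12]
eef_rot: [-3.141, 0.001, 3.14]
wrist_force: [-0.1, 0.2, -1.5]
finger_gap: 0.0536
finger_force: 37.4
```

Request:
arm_command --plan '[{"wx": 0,"wy": 0,"wz": 0,"tx": 0,"ty": 0,"tz": 0,"fingers": -0.2},{"wx": 0,"wy": 0,"wz": 0,"tx": 0,"ty": 0,"tz": 0,"fingers": -0.2},{"wx": 0,"wy": 0,"wz": 0,"tx": 0,"ty": 0,"tz": 0,"fingers": -0.2}]'

```text
time: 7.95
ee_pos: [0.5919, -0.0004, 0.1196]
eef_rot: [-3.142, -0.0, 3.14]
wrist_force: [-0.1, -0.1, -2.2]
finger_gap: 0.0539
finger_force: 37.4
```

Request:
arm_command --plan '[{"wx": 0,"wy": 0,"wz": 0,"tx": 0,"ty": -0.007,"tz": 0.06,"fingers": -0.2},{"wx": 0,"wy": 0,"wz": 0,"tx": 0,"ty": -0.007,"tz": 0.14,"fingers": -0.2},{"wx": 0,"wy": 0,"wz": 0,"tx": 0,"ty": -0.007,"tz": 0.2,"fingers": -0.2},{"wx": 0,"wy": 0,"wz": 0,"tx": 0,"ty": -0.007,"tz": 0.24,"fingers": -0.2},{"wx": 0,"wy": 0,"wz": 0,"tx": 0,"ty": -0.007,"tz": 0.27,"fingers": -0.2},{"wx": 0,"wy": 0,"wz": 0,"tx": 0,"ty": -0.007,"tz": 0.3,"fingers": -0.2},{"wx": 0,"wy": 0,"wz": 0,"tx": 0,"ty": -0.007,"tz": 0.32,"fingers": -0.2},{"wx": 0,"wy": 0,"wz": 0,"tx": 0,"ty": -0.007,"tz": 0.32,"fingers": -0.2}]'

```text
time: 8.62
ee_pos: [0.5912, -0.002, 0.0388]
eef_rot: [3.141, -0.001, 3.14]
wrist_force: [0.3, -0.4, -1.3]
finger_gap: 0.0538
finger_force: 37.3
```

Request:
arm_command --plan '[{"wx": 0,"wy": 0,"wz": 0,"tx": 0,"ty": 0,"tz": 0.03,"fingers": -0.2},{"wx": 0,"wy": 0,"wz": 0,"tx": 0,"ty": 0,"tz": 0.07,"fingers": -0.2},{"wx": 0,"wy": 0,"wz": 0,"tx": 0,"ty": 0,"tz": 0.11,"fingers": -0.2},{"wx": 0,"wy": 0,"wz": 0,"tx": 0,"ty": 0,"tz": 0.13,"fingers": -0.2},{"wx": 0,"wy": 0,"wz": 0,"tx": 0,"ty": 0,"tz": 0.138,"fingers": -0.2},{"wx": 0,"wy": 0,"wz": 0,"tx": 0,"ty": 0,"tz": 0.138,"fingers": -0.2}]'

```text
time: 9.12
ee_pos: [0.5909, -0.0019, 0.0041]
eef_rot: [3.141, -0.002, 3.14]
wrist_force: [-0.3, -1.1, -1.6]
finger_gap: 0.0537
finger_force: 37.3
```

Request:
arm_command --plan '[{"wx": 0,"wy": 0,"wz": 0,"tx": 0,"ty": 0,"tz": 0.004,"fingers": -0.2},{"wx": 0,"wy": 0,"wz": 0,"tx": 0,"ty": 0,"tz": 0.007,"fingers": -0.2},{"wx": 0,"wy": 0,"wz": 0,"tx": 0,"ty": 0,"tz": 0.01,"fingers": -0.2},{"wx": 0,"wy": 0,"wz": 0,"tx": 0,"ty": 0,"tz": 0.01,"fingers": -0.2}]'

```text
time: 9.45
ee_pos: [0.5919, -0.0021, 0.003]
eef_rot: [-3.142, 0.0, 3.14]
wrist_force: [-0.2, -0.2, -1.4]
finger_gap: 0.0537
finger_force: 37.4
```

Request:
arm_command --plan '[{"wx": 0,"wy": 0,"wz": 0,"tx": 0,"ty": 0,"tz": 0.004,"fingers": -0.2},{"wx": 0,"wy": 0,"wz": 0,"tx": 0,"ty": 0,"tz": 0.007,"fingers": -0.2},{"wx": 0,"wy": 0,"wz": 0,"tx": 0,"ty": 0,"tz": 0.007,"fingers": -0.2}]'

```text
time: 9.7
ee_pos: [0.5921, -0.0021, 0.0022]
eef_rot: [-3.141, 0.001, 3.14]
wrist_force: [-2.9, 0.5, 5.8]
finger_gap: 0.0538
finger_force: 37.9
```

Contact at the expected height (underside about 12 mm up, around 7 N). I'll release briefly so it seats freely, then regrip.

Request:
arm_command --newtons 35 --plan '[{"wx": 0,"wy": 0,"wz": 0,"tx": 0,"ty": 0,"tz": 0,"fingers": 0.5},{"wx": 0,"wy": 0,"wz": 0,"tx": 0,"ty": 0,"tz": 0,"fingers": 0.5},{"wx": 0,"wy": 0,"wz": 0,"tx": 0,"ty": 0,"tz": 0,"fingers": 0.5},{"wx": 0,"wy": 0,"wz": 0,"tx": 0,"ty": 0,"tz": 0,"fingers": 0.5},{"wx": 0,"wy": 0,"wz": 0,"tx": 0,"ty": 0,"tz": 0,"fingers": 0.5},{"wx": 0,"wy": 0,"wz": 0,"tx": 0,"ty": 0,"tz": 0,"fingers": 0.5}]'

```text
time: 10.2
ee_pos: [0.5917, -0.0021, 0.0009]
eef_rot: [3.142, -0.0, 3.14]
wrist_force: [0.2, 0.6, -0.7]
finger_gap: 0.0639
finger_force: 0.0
```

```bash
python3 - <<'E'
from h import *
s=observe();a=snapshot("wrist");c=cam("wrist",s);p=s["ee_pos"];print(p,s["wrist_force"])
g=cv2.GaussianBlur(cv2.cvtColor(a,cv2.COLOR_BGR2GRAY).astype(np.float32),(0,0),1)
t=np.linspace(0,2*np.pi,180,endpoint=False);u=np.c_[np.cos(t),np.sin(t)]
def m(x,y,r,z):
    q=w2px(c,np.c_[u*r+[x,y],np.full(180,z)]).astype(np.float32);return cv2.remap(g,q[:,:1].copy(),q[:,1:].copy(),1,borderMode=cv2.BORDER_REPLICATE).mean()
A=np.arange(-.012,.0121,.001)
for z in np.arange(.05,.08,.003): print(z.round(3),max((m(p[0]+x,p[1]+y,.0215,z)-m(p[0]+x,p[1]+y,.0185,z),x,y) for x in A for y in A))
E
```

```text
[ 0.59166178 -0.00207096  0.00085343] [ 0.24497072  0.5532641  -0.65384688]
0.05 (np.float32(16.84201), np.float64(0.01000000000000002), np.float64(0.004000000000000014))
0.053 (np.float32(17.85019), np.float64(0.009000000000000018), np.float64(0.003000000000000013))
0.056 (np.float32(22.827682), np.float64(0.006000000000000016), np.float64(0.0010000000000000113))
0.059 (np.float32(35.01365), np.float64(0.004000000000000014), np.float64(0.0010000000000000113))
0.062 (np.float32(39.955566), np.float64(0.0010000000000000113), np.float64(0.0010000000000000113))
0.065 (np.float32(39.35604), np.float64(-0.0019999999999999914), np.float64(0.0010000000000000113))
0.068 (np.float32(34.6659), np.float64(-0.003999999999999993), np.float64(0.0010000000000000113))
0.071 (np.float32(21.223091), np.float64(-0.006999999999999996), np.float64(0.002000000000000012))
0.074 (np.float32(25.466995), np.float64(-0.004999999999999994), np.float64(0.0010000000000000113))
0.077 (np.float32(26.2445), np.float64(-0.007999999999999997), np.float64(1.0408340855860843e-17))
```

Its top is at about 62–63 mm with no force on the arm, so it is fully home. Regrip and lift off.

Request:
arm_command --newtons 35 --plan '[{"wx": 0,"wy": 0,"wz": 0,"tx": 0,"ty": 0,"tz": 0,"fingers": 0.3},{"wx": 0,"wy": 0,"wz": 0,"tx": 0,"ty": 0,"tz": 0,"fingers": 0},{"wx": 0,"wy": 0,"wz": 0,"tx": 0,"ty": 0,"tz": 0,"fingers": -0.2},{"wx": 0,"wy": 0,"wz": 0,"tx": 0,"ty": 0,"tz": 0,"fingers": -0.2},{"wx": 0,"wy": 0,"wz": 0,"tx": 0,"ty": 0,"tz": 0,"fingers": -0.2},{"wx": 0,"wy": 0,"wz": 0,"tx": 0,"ty": 0,"tz": -0.04,"fingers": -0.2},{"wx": 0,"wy": 0,"wz": 0,"tx": 0,"ty": 0,"tz": -0.12,"fingers": -0.2},{"wx": 0,"wy": 0,"wz": 0,"tx": 0,"ty": 0,"tz": -0.22,"fingers": -0.2},{"wx": 0,"wy": 0,"wz": 0,"tx": 0,"ty": 0,"tz": -0.32,"fingers": -0.2},{"wx": 0,"wy": 0,"wz": 0,"tx": 0,"ty": 0,"tz": -0.42,"fingers": -0.2},{"wx": 0,"wy": 0,"wz": 0,"tx": 0,"ty": 0,"tz": -0.48,"fingers": -0.2},{"wx": 0,"wy": 0,"wz": 0,"tx": 0,"ty": 0,"tz": -0.48,"fingers": -0.2}]'

```text
time: 11.25
ee_pos: [0.5945, -0.0023, 0.1258]
eef_rot: [-3.141, 0.007, 3.14]
wrist_force: [1.3, -0.2, -1.3]
finger_gap: 0.0538
finger_force: 37.4
```

Request:
arm_command --plan '[{"wx": 0,"wy": 0,"wz": 0,"tx": 0.01,"ty": -0.04,"tz": 0,"fingers": -0.2},{"wx": 0,"wy": 0,"wz": 0,"tx": 0.03,"ty": -0.12,"tz": 0,"fingers": -0.2},{"wx": 0,"wy": 0,"wz": 0,"tx": 0.06,"ty": -0.24,"tz": 0,"fingers": -0.2},{"wx": 0,"wy": 0,"wz": 0,"tx": 0.09,"ty": -0.36,"tz": 0,"fingers": -0.2},{"wx": 0,"wy": 0,"wz": 0,"tx": 0.12,"ty": -0.48,"tz": 0,"fingers": -0.2},{"wx": 0,"wy": 0,"wz": 0,"tx": 0.15,"ty": -0.6,"tz": 0,"fingers": -0.2},{"wx": 0,"wy": 0,"wz": 0,"tx": 0.18,"ty": -0.72,"tz": 0,"fingers": -0.2},{"wx": 0,"wy": 0,"wz": 0,"tx": 0.21,"ty": -0.84,"tz": 0,"fingers": -0.2},{"wx": 0,"wy": 0,"wz": 0,"tx": 0.235,"ty": -0.93,"tz": 0,"fingers": -0.2},{"wx": 0,"wy": 0,"wz": 0,"tx": 0.245,"ty": -0.97,"tz": 0,"fingers": -0.2},{"wx": 0,"wy": 0,"wz": 0,"tx": 0.25,"ty": -0.98,"tz": 0,"fingers": -0.2},{"wx": 0,"wy": 0,"wz": 0,"tx": 0.25,"ty": -0.98,"tz": 0,"fingers": -0.2}]'

```text
time: 12.25
ee_pos: [0.5275, -0.2469, 0.1194]
eef_rot: [3.14, -0.002, 3.138]
wrist_force: [-0.5, 0.8, -1.6]
finger_gap: 0.0535
finger_force: 37.4
```

Request:
arm_command --plan '[{"wx": 0,"wy": 0,"wz": 0,"tx": 0.02,"ty": -0.05,"tz": 0,"fingers": -0.2},{"wx": 0,"wy": 0,"wz": 0,"tx": 0.05,"ty": -0.15,"tz": 0,"fingers": -0.2},{"wx": 0,"wy": 0,"wz": 0,"tx": 0.08,"ty": -0.27,"tz": 0,"fingers": -0.2},{"wx": 0,"wy": 0,"wz": 0,"tx": 0.095,"ty": -0.37,"tz": 0,"fingers": -0.2},{"wx": 0,"wy": 0,"wz": 0,"tx": 0.1,"ty": -0.42,"tz": 0,"fingers": -0.2},{"wx": 0,"wy": 0,"wz": 0,"tx": 0.1,"ty": -0.43,"tz": 0,"fingers": -0.2},{"wx": 0,"wy": 0,"wz": 0,"tx": 0.1,"ty": -0.43,"tz": 0,"fingers": -0.2},{"wx": 0,"wy": 0,"wz": 0,"tx": 0.1,"ty": -0.43,"tz": 0,"fingers": -0.2},{"wx": 0,"wy": 0,"wz": 0,"tx": 0.1,"ty": -0.43,"tz": 0,"fingers": -0.2}]'

```text
time: 13.0
ee_pos: [0.504, -0.3527, 0.1207]
eef_rot: [3.141, -0.0, 3.141]
wrist_force: [-0.3, -0.5, -1.2]
finger_gap: 0.0541
finger_force: 37.4
```

```bash
python3 - <<'E'
from h import *
s=observe();a=snapshot("wrist");c=cam("wrist",s);p=s["ee_pos"];print(p,s["eef_rot"],s["wrist_force"],s["joint_positions"])
# wood mask -> min area rect of tray outline in ground plane (visible part)
h=cv2.cvtColor(a,cv2.COLOR_BGR2HSV);mk=((h[...,0]<18)&(h[...,1]>130)).astype(np.uint8)
mk=cv2.morphologyEx(mk,cv2.MORPH_OPEN,np.ones((3,3)))
n,l,st,ce=cv2.connectedComponentsWithStats(mk)
for i in np.argsort(-st[1:,4])[:3]+1:
    ys,xs=np.nonzero(l==i);w=np.array([px2w(c,(x,y),.022)[:2] for x,y in zip(xs[::15],ys[::15])])
    print(st[i],w.min(0),w.max(0))
E
```

```text
[ 0.5039874  -0.35270957  0.12069236] [ 3.14063651e+00 -3.35644523e-04  3.14149321e+00] [-0.25711205 -0.52145045 -1.18819386] [-7.39023308e-01  2.71362836e-01  1.63421744e+00  5.08822732e-04
  1.23690448e+00 -2.30988700e+00]
[  154    64   183   185 25704] [ 0.41239197 -0.43146844] [ 0.56864093 -0.28405933]
[235 262  51  13 462] [ 0.58332456 -0.37253074] [ 0.59508557 -0.33057636]
[202 250   3   3   9] [ 0.57073976 -0.4040201 ] [ 0.57073976 -0.4040201 ]
```

Request:
arm_command --plan '[{"wx": 0,"wy": 0,"wz": 0,"tx": 0,"ty": -0.012,"tz": 0.05,"fingers": -0.2},{"wx": 0,"wy": 0,"wz": 0,"tx": 0,"ty": -0.012,"tz": 0.14,"fingers": -0.2},{"wx": 0,"wy": 0,"wz": 0,"tx": 0,"ty": -0.012,"tz": 0.24,"fingers": -0.2},{"wx": 0,"wy": 0,"wz": 0,"tx": 0,"ty": -0.012,"tz": 0.33,"fingers": -0.2},{"wx": 0,"wy": 0,"wz": 0,"tx": 0,"ty": -0.012,"tz": 0.4,"fingers": -0.2},{"wx": 0,"wy": 0,"wz": 0,"tx": 0,"ty": -0.012,"tz": 0.45,"fingers": -0.2},{"wx": 0,"wy": 0,"wz": 0,"tx": 0,"ty": -0.012,"tz": 0.48,"fingers": -0.2},{"wx": 0,"wy": 0,"wz": 0,"tx": 0,"ty": -0.012,"tz": 0.492,"fingers": -0.2},{"wx": 0,"wy": 0,"wz": 0,"tx": 0,"ty": -0.012,"tz": 0.492,"fingers": -0.2},{"wx": 0,"wy": 0,"wz": 0,"tx": 0,"ty": -0.012,"tz": 0.492,"fingers": -0.2}]'

```text
time: 13.88
ee_pos: [0.5043, -0.3579, -0.0011]
eef_rot: [-3.141, 0.001, 3.14]
wrist_force: [-0.2, -0.3, -0.6]
finger_gap: 0.054
finger_force: 37.4
```

Request:
arm_command --plan '[{"wx": 0,"wy": 0,"wz": 0,"tx": 0,"ty": 0,"tz": 0.005,"fingers": -0.2},{"wx": 0,"wy": 0,"wz": 0,"tx": 0,"ty": 0,"tz": 0.01,"fingers": -0.2},{"wx": 0,"wy": 0,"wz": 0,"tx": 0,"ty": 0,"tz": 0.01,"fingers": -0.2}]'

```text
time: 14.13
ee_pos: [0.5039, -0.3577, -0.0039]
eef_rot: [-3.141, 0.001, 3.14]
wrist_force: [-0.4, 0.3, -2.2]
finger_gap: 0.0541
finger_force: 37.4
```

Request:
arm_command --plan '[{"wx": 0,"wy": 0,"wz": 0,"tx": 0,"ty": 0,"tz": 0.004,"fingers": -0.2},{"wx": 0,"wy": 0,"wz": 0,"tx": 0,"ty": 0,"tz": 0.006,"fingers": -0.2},{"wx": 0,"wy": 0,"wz": 0,"tx": 0,"ty": 0,"tz": 0.006,"fingers": -0.2}]'

```text
time: 14.38
ee_pos: [0.504, -0.3578, -0.0048]
eef_rot: [-3.141, 0.001, 3.14]
wrist_force: [-2.7, 1.8, 5.1]
finger_gap: 0.0539
finger_force: 38.0
```

Seated on the tray floor (contact force 5 N). I'll open partly and evenly, then rise straight up.

Request:
arm_command --plan '[{"wx": 0,"wy": 0,"wz": 0,"tx": 0,"ty": 0,"tz": 0,"fingers": 0.5},{"wx": 0,"wy": 0,"wz": 0,"tx": 0,"ty": 0,"tz": 0,"fingers": 0.6},{"wx": 0,"wy": 0,"wz": 0,"tx": 0,"ty": 0,"tz": 0,"fingers": 0.6},{"wx": 0,"wy": 0,"wz": 0,"tx": 0,"ty": 0,"tz": 0,"fingers": 0.6},{"wx": 0,"wy": 0,"wz": 0,"tx": 0,"ty": 0,"tz": -0.04,"fingers": 0.6},{"wx": 0,"wy": 0,"wz": 0,"tx": 0,"ty": 0,"tz": -0.12,"fingers": 0.6},{"wx": 0,"wy": 0,"wz": 0,"tx": 0,"ty": 0,"tz": -0.22,"fingers": 0.6},{"wx": 0,"wy": 0,"wz": 0,"tx": 0,"ty": 0,"tz": -0.34,"fingers": 0.6},{"wx": 0,"wy": 0,"wz": 0,"tx": 0,"ty": 0,"tz": -0.46,"fingers": 0.6},{"wx": 0,"wy": 0,"wz": 0,"tx": 0,"ty": 0,"tz": -0.56,"fingers": 0.6},{"wx": 0,"wy": 0,"wz": 0,"tx": 0,"ty": 0,"tz": -0.6,"fingers": 0.6},{"wx": 0,"wy": 0,"wz": 0,"tx": 0,"ty": 0,"tz": -0.6,"fingers": 0.6}]'

```text
time: 15.38
ee_pos: [0.5054, -0.359, 0.1481]
eef_rot: [-3.137, 0.005, 3.14]
wrist_force: [0.3, 0.1, 0.2]
finger_gap: 0.0687
finger_force: 0.0
```

```bash
python3 - <<'E'
from h import *
s=observe();a=snapshot("wrist");c=cam("wrist",s);p=s["ee_pos"];print(s["time"],p,s["finger_gap"],s["wrist_force"])
g=cv2.GaussianBlur(cv2.cvtColor(a,cv2.COLOR_BGR2GRAY).astype(np.float32),(0,0),1)
sat=cv2.cvtColor(a,cv2.COLOR_BGR2HSV)[...,1].astype(np.float32)
t=np.linspace(0,2*np.pi,180,endpoint=False);u=np.c_[np.cos(t),np.sin(t)]
def m(I,x,y,r,z):
    q=w2px(c,np.c_[u*r+[x,y],np.full(180,z)]).astype(np.float32);return cv2.remap(I,q[:,:1].copy(),q[:,1:].copy(),1).mean()
A=np.arange(-.012,.0121,.001)
for z in(.028,.044,.05,.056,.062,.068,.084):
    b=max((m(g,.504+x,-.358+y,.0235,z)-m(g,.504+x,-.358+y,.018,z),x,y) for x in A for y in A);print(z,b,"ring sat",m(sat,.504+b[1],-.358+b[2],.0235,z))
t0=cv2.imread("pics/top.png");t1=snapshot("top")
for n,(x,y) in dict(narrow=(134,246),p1=(122,161),p2=(166,157),p3=(172,213)).items():
    print(n,np.abs(t0[y-16:y+16,x-16:x+16].astype(float)-t1[y-16:y+16,x-16:x+16]).mean().round(1))
E
```

```text
15.3833 [ 0.50541919 -0.35900816  0.14814503] 0.0686730789278516 [0.25699015 0.08194361 0.16172514]
0.028 (np.float32(36.121895), np.float64(0.01000000000000002), np.float64(0.0010000000000000113)) ring sat 60.056858
0.044 (np.float32(43.437958), np.float64(0.004000000000000014), np.float64(0.0010000000000000113)) ring sat 59.580956
0.05 (np.float32(44.124165), np.float64(0.002000000000000012), np.float64(0.0010000000000000113)) ring sat 59.763958
0.056 (np.float32(43.40396), np.float64(0.0010000000000000113), np.float64(0.0010000000000000113)) ring sat 59.794315
0.062 (np.float32(42.009174), np.float64(-0.0009999999999999905), np.float64(0.0010000000000000113)) ring sat 59.27648
0.068 (np.float32(37.762558), np.float64(-0.0029999999999999923), np.float64(0.0010000000000000113)) ring sat 58.344704
0.084 (np.float32(15.790382), np.float64(-0.004999999999999994), np.float64(0.0010000000000000113)) ring sat 130.47208
narrow 8.1
p1 7.0
p2 7.1
p3 7.3
```

The collar stands upright at the tray's centre, the others haven't moved, and the gripper is clear. Handing in.

```bash
python3 -c "
from bench import sign_off
print(sign_off())"
```

```text
the job is handed in; nothing more can be done
None
```

The wide-bored collar was slid fully home on the gauge pin, lifted off and set upright in the tray, and the job was handed in after about 15 s on the robot's clock; the narrow-bored collar and the purple look-alikes were left where they stood.

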